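# Clamp a denture flask in the bench press

### The arm

A 6-joint arm with a two-finger parallel gripper is mounted at the origin on the work surface. World frame = base frame: x ahead of the robot, y to its left, z up, the work surface at z = 0. Lengths are in m, angles in rad, forces in N, time in s.
With the tool pointing down it reaches from about 0.35 to 0.975 m from the base axis. Payload 4.9 kg.
Tool frame: the origin (TCP) lies between the finger pads; the fingertips stand 19 mm ahead of it and the grasp point (between the pads) is the TCP; z points along the fingers, y is the line along which they close (so a half turn about z gives the same grasp; the last joint's range is limited). The gripper opens to 85 mm and grips with 20 to 120 N. Pads are 22 mm wide; open, the fingers measure 114 mm over their backs; the gripper's body (76 mm by 85 mm) begins 54 mm behind the grasp point. The pads swing forward as they close: fully open they stand 13 mm farther back than shut.
Start: joints at [1.202, 0.053, 1.613, -0, 1.476, -0.119], TCP at [0.154, 0.606, 0.25] pointing down, gripper open.
Joint ranges: [-3.01, 3.01], [-1.01, 2.22], [0.06, 2.58], [-1.02, 4.17], [0.09, 2.62], [-3.14, 3.14]. Speed limits (rad/s): [2.57, 2.57, 3.14, 3.14, 3.14, 3.14].

### API

Orientations are given as a rotation vector (axis times angle).
In Python, from station import ctrl gives the robot as it stands. The module is installed in compiled form; this text tells all that it offers.
- The arm moves only by the tool servo_tool, never from a script. Its argument "increments" is a list that holds one entry, the list of rows, each a list of 5 numbers: the finger opening in cm, from 0 to 8.54, then the shift along the tool's x, y, z in cm, then the turn about the tool's z in degrees. A call has 1 to 5 rows; each row is the pose to reach, as a shift and turn from the pose commanded when the call began, along the tool's axes at that moment; what a row does not reach only later rows make up. A row lasts 1/10 s, in which the tool goes at most 50 mm and 8.59 degrees, less where a joint would pass 70% of its speed; a pose out of reach is approached as far as the arm can. A call with a gripper value outside its range is refused whole. The fingers move at their own pace and stop on an object; "newtons" is the grip in N (left out, the last holds). Time passes only in rows, so rows that repeat a pose let the fingers close. It gives the time, the measured TCP pose, the force, the opening and the grip force at its end, in the units of the state.
- ctrl.get_obs(): the state, without advancing time (a new reading comes with each control period).
- ctrl.get_image(name): name is "scene" or "side" or "wrist"; returns a dict with "img" (384x512x3 uint8, red, green, blue), "fx", "fy", "cx", "cy" (pixels), "rvec" (rotation vector, rad) and "tvec" (3), from world to camera coordinates, as OpenCV has them; the wrist camera has in their place "mount" (4x4, takes a point from camera to tool coordinates, whose origin is the TCP and whose axes are the flange's). Camera axes: x right, y down, z forward; pixel columns grow to the right and rows downward; lengths in m; the calibration is good to about 2 mm. A picture is of the moment at which its call begins: read the wrist's pose just before it. There is no depth.
- ctrl.finish_job(): hands the job in; it is judged then, once.
The state is a dict: "t": time; "q": joint angles; "dq": joint speeds; "effort": joint torques, N m; "tool_pos": TCP position; "tool_rot": TCP orientation; "contact_force": force on the tool from outside, world axes, zero at the start; "wrist_torque": the same for the moment, N m; "opening": finger opening in m; "grip_force": force on a finger pad.
Only numpy, scipy, OpenCV 4.12 (cv2) and the standard library are available. Lean on these libraries where they do the work, as an engineer would, in place of code of your own. Each camera call takes 0.05 s, during which the arm holds its last target. There are 200 camera calls.

### The job

Lay the loose aluminium denture flask flat in the shallow nest of the press's pulled-out tray and let go, then push the tray fully home so that the flask stands under the screw. Turn the T-handle clockwise (seen from above) until the resistance clearly rises and the spring foot is pressed about half-way in, so that the flask is clamped; do not screw the spring down solid, then let go, and leave the two plaster casts where they lie.

Things in the scene. Friction and masses are not known exactly. Their poses are not given: they have to be found in the camera images.
- flask_mid (a point): Denture flask: loose aluminium D-shaped block in two halves with a dark seam, 90 mm long (its x), 62 mm wide between flat parallel sides (y), 46 mm high (z); the +x end is round, the other square. Lies flat on the bench, about 0.45 to 0.7 kg. The point is its centre, half-way up (23 mm). It may lie in the tray either end first.
- tray_nest (a point): Centre of the nest floor on the sliding tray of a grey C-frame screw press fixed to the bench; 32 mm above the bench. x points along the slide INTO the press (home), z up. Nest 98 mm (x) by 70 mm (y) inside, rims 7 mm thick, 5 mm high: the flask, long axis along x, has 4 mm to spare all round. With the tray home the nest centre is under the screw axis.
- tray_tab (a point): Centre of the tray's upright steel pull tab, to be pinched or pushed: 12 mm thick (x), 30 mm wide (y), standing from 31 to 77 mm above the bench (the point is 57 mm up, 20 mm below its top). It moves with the tray, 122 mm outward of the nest centre; axes as for the nest.
- tray (a joint): How far the tray is pulled out, in m: 0 = fully home against its stop, 0.14 = fully out; it starts 0.11 to 0.14 out. Friction about 2 N; it stays where left. Home within 4 mm is wanted.
- bar_mid (a point): Centre of the T-handle's crossbar on the vertical screw: dark flat steel bar 110 mm long (its x), 12 mm wide (y), 14 mm high, on a 10 mm stem; 25 mm or more is free below the bar. 220 mm above the bench with the screw fully up; goes down with the screw and stays level. Can be pinched across its width from above.
- handle (a joint): Turn of the T-handle, rad: 0 = screw fully up, grows clockwise from above; 4 mm down per rad; range 0 to 4.9; starts at 0.55 to 1.5; stays where left. Friction takes about 0.26 N m. The foot touches the flask at about 2.5 rad, then the torque rises to about 0.44 N m at half spring (about 3.5 rad).
- foot_face (a point): Centre of the underside of the press foot, a steel disc 44 mm across under the screw, 88 mm above the bench with the screw fully up; it descends with the screw. The top of a flask in the tray is 78 mm above the bench.
- foot (a joint): How far the sprung foot is pressed up towards the collar above it, m: 0 = free, 0.008 = solid. About 0.004 (half-way) is wanted; 0.002 to 0.0072 counts as clamped. Spring 10 N/mm: the flask is then held with about 45 N; beyond 6 mm it may spring back a little. Turning the handle 1 rad after touching presses it in 4 mm.
- castA_mid (a point): Plaster jaw cast, 55 by 60 mm base, 27 mm high, loose on the bench beyond the flask; the point is its centre 12 mm up. To be left alone.
- castB_mid (a point): A like plaster jaw cast near the column side of the press, towards the robot. To be left alone.
- flask: The flask itself; its origin is the centre of its underside.
Things that resemble listed ones, but are neither listed nor needed, are in the scene too. What is meant by the flask is not red, and is the larger of those in its own colour.

How it is judged:
On the way, in this order (a step that is already met when the one before it is completed fails the run):
1. the flask lies flat in the tray's nest, let go, with the tray not yet home (horizontal distance between flask_mid and tray_nest below 0.008 m and z of flask_mid in the frame of tray_nest below 0.026 m and angle between flask_mid's own z axis and vertical below 0.06 rad and contact force between the fingers and flask below 0.2 N and value of joint tray above 0.02 m), for 0.2 s.
2. the tray is fully home (within 4 mm) with the flask in its nest (horizontal distance between flask_mid and tray_nest below 0.008 m and z of flask_mid in the frame of tray_nest below 0.026 m and angle between flask_mid's own z axis and vertical below 0.06 rad and value of joint tray below 0.004 m), for 0.2 s.
3. the flask is clamped: the sprung foot is pressed in by 2 to 7.2 mm (all of step 2 and value of joint foot between 0.002 and 0.0072 m), for 0.2 s.
At the end, for the whole second after the job is handed in: The flask lies flat in the tray's nest (centre within 8 mm of the nest's, tilt under 0.06 rad) and within 12 mm of the foot's centre, the tray is home within 4 mm, the sprung foot is pressed in by 2 to 7.2 mm on the flask, all is at rest and the robot has let go (all of step 3 and horizontal distance between flask_mid and foot_face below 0.012 m and contact force between the fingers and anything else below 0.2 N and linear speed of flask below 0.01 m/s); the robot touches nothing.
It fails at once if the spring is screwed down solid (foot pressed in more than 7.5 mm) (value of joint foot above 0.0075 m).
It fails at once if a plaster cast is moved by more than 20 mm (distance of any of castA_mid, castB_mid from where it was at the start of the episode above 0.02 m).
It also fails if it takes over 72 s, if anything falls off the work surface, if the arm or the gripper's body presses on something with over 40 N, if the wrist force passes 120 N, or if a joint passes its speed limit or range.

## Working session

There is one attempt and no reset: what is moved stays moved. The work goes in short steps, Python scripts to look and compute and a tool call to move; the robot and the scene stay as the last step left them, time stands still between calls to the robot, and variables do not carry over. Pictures are saved under pics/ and viewed, at most 10 in all, crops included, and the job is handed in when it is done.

Besides the shell and the picture viewer there is one more tool, called after ">>>" as name(argument=value, ...) on one line, values as JSON. servo_tool: Moves the arm, as the interface text tells. Its arguments: {"type":"object","properties":{"increments":{"type":"array"},"newtons":{"type":"number"}},"required":["increments"]}

```bash
mkdir -p pics; cat > h.py <<'E'
import numpy as np, cv2, json, pickle
from scipy.spatial.transform import Rotation as R
from station import ctrl
def snap(name,fn):
    o=ctrl.get_obs(); d=ctrl.get_image(name)
    if 'mount' in d:
        T=np.eye(4); T[:3,:3]=R.from_rotvec(o['tool_rot']).as_matrix(); T[:3,3]=o['tool_pos']
        W=T@np.array(d['mount'])          # cam->world
    else:
        Rm=R.from_rotvec(np.ravel(d['rvec'])).as_matrix(); W=np.eye(4); W[:3,:3]=Rm.T; W[:3,3]=-Rm.T@np.ravel(d['tvec'])
    d['W']=W; pickle.dump(d,open('pics/'+fn+'.pkl','wb'))
    cv2.imwrite('pics/'+fn+'.png',d['img'][:,:,::-1]); return d
def load(fn): return pickle.load(open('pics/'+fn+'.pkl','rb'))
def ray(d,u,v):
    r=d['W'][:3,:3]@np.array([(u-d['cx'])/d['fx'],(v-d['cy'])/d['fy'],1]); return d['W'][:3,3],r/np.linalg.norm(r)
def atz(d,u,v,z):
    c,r=ray(d,u,v); return c+r*(z-c[2])/r[2]
def tri(*a):  # (d,u,v)...
    A=np.zeros((3,3));b=np.zeros(3);rs=[]
    for d,u,v in a:
        c,r=ray(d,u,v);P=np.eye(3)-np.outer(r,r);A+=P;b+=P@c
    return np.linalg.solve(A,b)
def proj(d,p):
    W=np.linalg.inv(d['W']);q=W[:3,:3]@np.array(p)+W[:3,3];return d['cx']+d['fx']*q[0]/q[2],d['cy']+d['fy']*q[1]/q[2]
E
python3 - <<'E'
from h import *
np.set_printoptions(precision=4,suppress=True)
for n in('scene','side','wrist'):
    d=snap(n,n+'0'); print(n,d['W'][:3,3],d['W'][:3,2],d['fx'])
a,b=load('scene0')['img'],load('side0')['img']
cv2.imwrite('pics/both.png',np.vstack([np.hstack([a,b])])[:,:,::-1]) 
for n in('scene0','side0'):
    cv2.imwrite('pics/%s_b.png'%n,cv2.resize(load(n)['img'],(800,600),interpolation=cv2.INTER_CUBIC)[:,:,::-1])
o=ctrl.get_obs();print(o['tool_pos'],R.from_rotvec(o['tool_rot']).as_matrix(),o['opening'],o['t'])
E
```

```text
scene [ 1.1223 -0.3602  0.9603] [-0.5609  0.3325 -0.7582] 413.3111107246409
side [-0.0789 -0.6211  0.8535] [ 0.553   0.5529 -0.6233] 367.4209759986622
wrist [0.0759 0.6251 0.3733] [ 0.3033 -0.079  -0.9496] 325.84820248927105
[0.1543 0.6052 0.2494] [[-0.969   0.2471 -0.0006]
 [ 0.2471  0.969  -0.0014]
 [ 0.0002 -0.0015 -1.    ]] 0.08505522672520556 0.15
```

View pics/scene0_b.png

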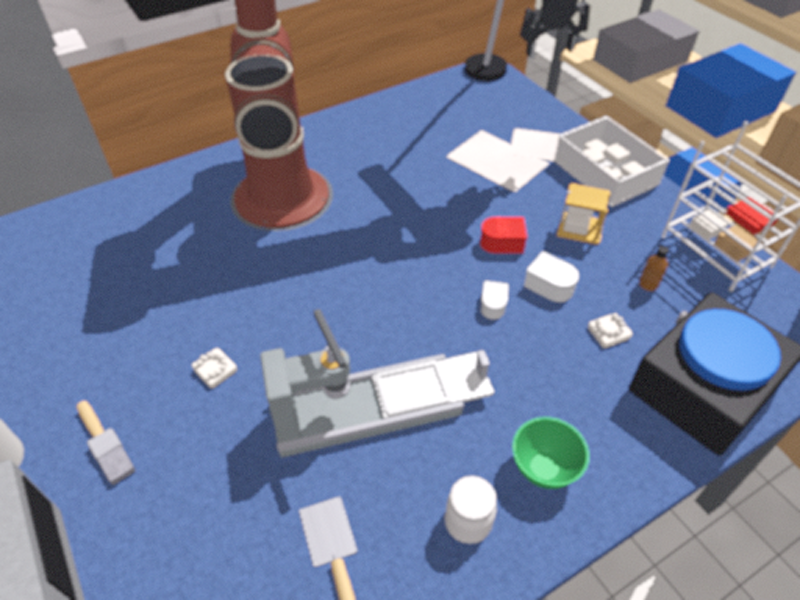

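View pics/side0_b.png

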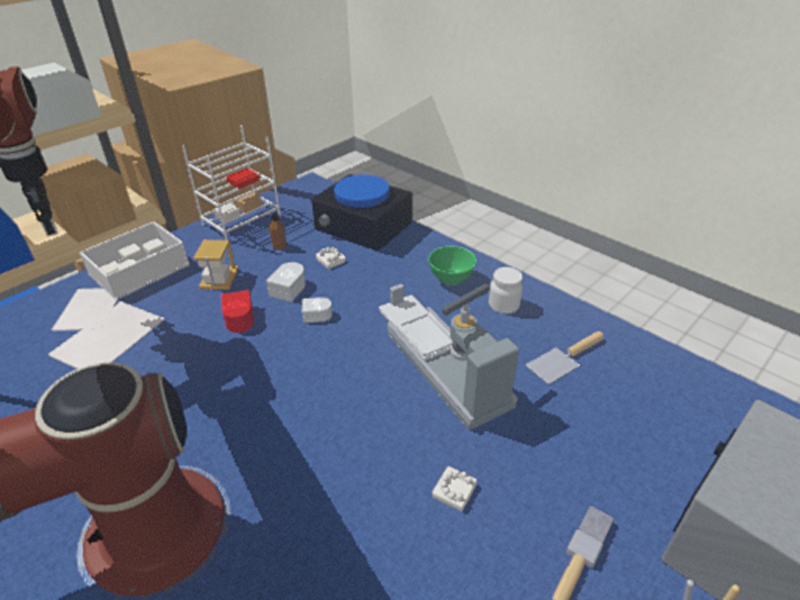

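Scene view (800×600 scale): possible flasks are red (503,235), small silver (494,299) and large silver (552,277). I choose the large silver one, since it is not red and is the larger of its colour. The press is at (370,400), with the tab at (483,362), the handle bar at (328,337), and the casts at (214,367) and (610,330). The side view shows the same items: large flask (286,281), small flask (317,310), red flask (238,311), tab (397,294), bar (466,299). Next is one close crop of both views.

```bash
python3 - <<'E'
from h import *
a=load('scene0')['img'][150:302,160:400]; b=load('side0')['img'][160:280,150:340]
A=cv2.resize(a,None,fx=400/120,fy=400/120,interpolation=cv2.INTER_CUBIC)[:, :800]
# scene crop press+flask on top, side crop below
A=cv2.resize(load('scene0')['img'][155:290,165:390],(500,300),interpolation=cv2.INTER_CUBIC)
sc=load('scene0')['img']; sd=load('side0')['img']
def c(im,x,y,w,h,W,H): return cv2.resize(im[y:y+h,x:x+w],(W,H),interpolation=cv2.INTER_CUBIC)
top=np.hstack([c(sc,165,190,160,120,400,300),c(sc,290,140,100,75,400,300)])   # 2.5x , 4x
bot=np.hstack([c(sd,220,170,160,120,400,300),c(sd,130,150,100,75,400,300)])
cv2.imwrite('pics/crop.png',np.vstack([top,bot])[:,:,::-1])
E
```

```text
(no output)
```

View pics/crop.png

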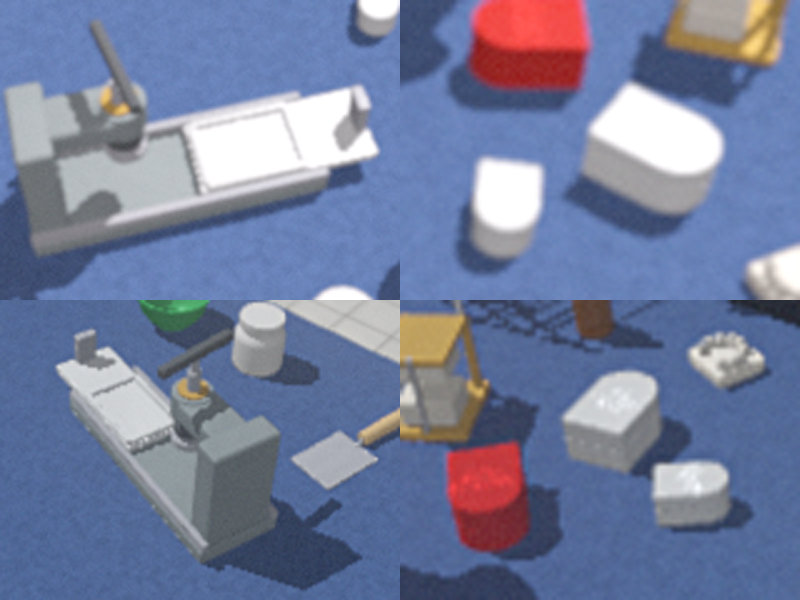

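The crop confirms the choice. The large D-shaped silver flask has its top square corners at scene px (348,161.5) and (337.5,172.5), with the round end towards (369.5,177). The nest, tab and T-bar are clear in both views.

```bash
python3 - <<'E'
from h import *
np.set_printoptions(precision=4,suppress=True)
s,e=load('scene0'),load('side0')
S=lambda x,y:(165+x/2.5,190+y/2.5); SF=lambda x,y:(290+(x-400)/4,140+y/4)
D=lambda x,y:(220+x/2.5,170+(y-300)/2.5); DF=lambda x,y:(130+(x-400)/4,150+(y-300)/4)
pts={'flask sqA':(SF(632,86),DF(605,374)),'flask sqB':(SF(590,130),DF(565,418)),
'bar near':(S(97,25),D(162,372)),'bar far':(S(132,106),D(230,336)),
'tab top L':(S(361,90),D(86,333)),
}
for k,(a,b) in pts.items():
    print(k,a,b,tri((s,*a),(e,*b)),'at46',atz(s,*a,.046)[:2],atz(e,*b,.046)[:2])
print('round tip',atz(s,*SF(718,152),.046), 'side',[atz(e,*DF(x,y),.046)[:2] for x,y in((628,438),(660,385),(645,374))])
for p in((195,125),(282,110),(300,160),(203,190)): print('nest scene',atz(s,*S(*p),.037))
for p in((95,395),(135,379),(168,428),(135,452)): print('nest side',atz(e,*D(*p),.037))
print('tab base',atz(s,*S(360,128),.032))
print('rail scene',atz(s,*S(108,222),.02),atz(s,*S(325,185),.02))
E
```

```text
flask sqA (348.0, 161.5) (181.25, 168.5) [0.518  0.3216 0.0913] at46 [0.4859 0.3583] [0.5532 0.3763]
flask sqB (337.5, 172.5) (171.25, 179.5) [0.4869 0.3296 0.037 ] at46 [0.5062 0.3006] [0.4849 0.3471]
bar near (203.8, 200.0) (284.8, 198.8) [ 0.5271 -0.1473  0.2133] at46 [ 0.3919 -0.0962] [ 0.6848 -0.0278]
bar far (217.8, 232.4) (312.0, 184.4) [ 0.6274 -0.1632  0.2144] at46 [ 0.5138 -0.1149] [ 0.8126 -0.0471]
tab top L (309.4, 226.0) (254.4, 183.2) [0.6466 0.0848 0.0804] at46 [0.625  0.1088] [0.6772 0.1083]
round tip [0.5742 0.3683 0.046 ] side [array([0.5058, 0.2807]), array([0.5777, 0.3236]), array([0.5794, 0.3482])]
nest scene [ 0.5651 -0.0662  0.037 ]
nest scene [0.5973 0.0244 0.037 ]
nest scene [0.6603 0.0056 0.037 ]
nest scene [ 0.6386 -0.0993  0.037 ]
nest side [0.5951 0.0134 0.037 ]
nest side [ 0.6566 -0.0038  0.037 ]
nest side [ 0.6126 -0.0988  0.037 ]
nest side [ 0.5509 -0.0965  0.037 ]
tab base [0.6578 0.0853 0.032 ]
rail scene [ 0.6117 -0.1962  0.02  ] [0.6908 0.0176 0.02  ]
```

>>> servo_tool(increments=[[[8.5, -4.4, -1.6, 0, 0], [8.5, -8.8, -3.2, 0, 0], [8.5, -13.2, -4.8, 0, 0], [8.5, -17.6, -6.4, 0, 0], [8.5, -22, -8, 0, 0]]])

```text
t: 0.65
tool_pos: [0.349, 0.4723, 0.25]
tool_rot: [-0.391, -3.117, 0.0]
contact_force: [1.0, 0.2, -0.5]
opening: 0.0848
grip_force: 0.0
```

>>> servo_tool(increments=[[[8.5, -4.4, -1.6, 0, 0], [8.5, -8.8, -3.2, 0, 0], [8.5, -13.2, -4.8, 0, 0], [8.5, -17.6, -6.4, 0, 0], [8.5, -21.8, -7.9, 0, 0]]])

```text
t: 1.15
tool_pos: [0.5409, 0.3417, 0.2499]
tool_rot: [-0.392, -3.117, 0.0]
contact_force: [0.6, 0.6, 0.3]
opening: 0.0851
grip_force: 0.0
```

>>> servo_tool(increments=[[[8.5, 0, 0, 0, 8.5], [8.5, 0, 0, 0, 17], [8.5, 0, 0, 0, 25.5], [8.5, 0, 0, 0, 34], [8.5, 0, 0, 0, 42]]])

```text
t: 1.65
tool_pos: [0.5395, 0.343, 0.2497]
tool_rot: [-1.491, -2.765, 0.001]
contact_force: [0.6, -0.7, 0.0]
opening: 0.0853
grip_force: 0.0
```

>>> servo_tool(increments=[[[8.5, 0, 0, 0, 8.5], [8.5, 0, 0, 0, 17], [8.5, 0, 0, 0, 25.5], [8.5, 0, 0, 0, 34], [8.5, 0, 0, 0, 42]]])

```text
t: 2.15
tool_pos: [0.5394, 0.3431, 0.2498]
tool_rot: [-2.382, -2.047, 0.001]
contact_force: [-0.9, 0.1, -0.3]
opening: 0.085
grip_force: 0.0
```

>>> servo_tool(increments=[[[8.5, 0, 0, 0, 8.5], [8.5, 0, 0, 0, 17], [8.5, 0, 0, 0, 25.5], [8.5, 0, 0, 0, 34], [8.5, 0, 0, 0, 42]]])

```text
t: 2.65
tool_pos: [0.5394, 0.3431, 0.2497]
tool_rot: [2.958, 1.058, -0.001]
contact_force: [1.7, -0.4, -0.0]
opening: 0.0849
grip_force: 0.0
```

>>> servo_tool(increments=[[[8.5, 0, 0, 0, 8.5], [8.5, 0, 0, 0, 17], [8.5, 0, 0, 0, 20], [8.5, 0, 0, 0, 20]]])

```text
t: 3.05
tool_pos: [0.5394, 0.3432, 0.2498]
tool_rot: [3.095, 0.537, -0.001]
contact_force: [0.6, 0.8, 0.1]
opening: 0.0849
grip_force: 0.0
```

```bash
python3 - <<'E'
from h import *
np.set_printoptions(precision=4,suppress=True)
d=snap('wrist','w1');o=ctrl.get_obs();print(o['tool_pos'],o['t'],o['q'],R.from_rotvec(o['tool_rot']).as_matrix()[:,1])
cv2.imwrite('pics/w1b.png',cv2.resize(d['img'],(800,600))[:,:,::-1])
E
```

```text
[0.5394 0.3431 0.2499] 3.1 [ 0.4502  0.0867  1.5779 -0.      1.4777  1.6763] [ 0.338  -0.9411  0.0001]
```

View pics/w1b.png

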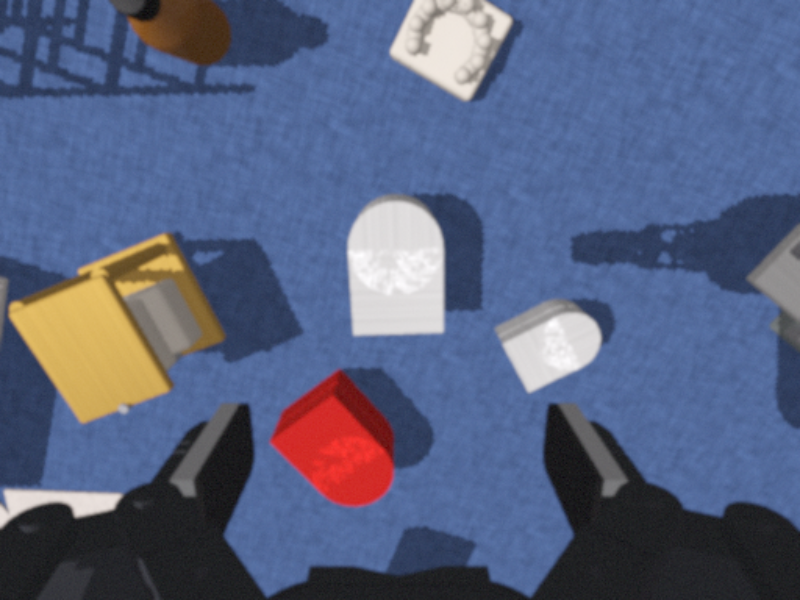

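Wrist view: the large flask is centred near px (397,268), with its round end away from the gripper. Its top square corners are (352,335) and (444,332). The red block is at lower left and the small silver one at right (550,345).

```bash
python3 - <<'E'
from h import *
np.set_printoptions(precision=4,suppress=True)
d=load('w1');s=load('scene0');k=512/800
f=lambda x,y,z:atz(d,x*k,y*k,z)
a,b,t=f(352,335,.046),f(444,332,.046),f(396,203,.046)
print('corners',a,b,t,np.linalg.norm(a-b)); print('height chk',tri((d,352*k,335*k),(s,337.5,172.5)),tri((d,352*k,335*k),(s,348,161.5)),tri((d,444*k,332*k),(s,337.5,172.5)))
m=(a+b)/2; ax=t-m; print('axis len',np.linalg.norm(ax),np.degrees(np.arctan2(ax[1],ax[0])))
w=b-a; print('perp ang',np.degrees(np.arctan2(w[0],-w[1])), 'side ang',[np.degrees(np.arctan2(*(f(*p,.046)-f(*q,.046))[1::-1])) for p,q in(((348,250),(352,335)),((445,250),(444,332)))])
o=ctrl.get_obs();Rm=R.from_rotvec(o['tool_rot']).as_matrix();T=o['tool_pos']
c=m+.045*ax/np.linalg.norm(ax);print('centre',c)
for n,p in dict(c=c,redtop=f(388,430,.046),redR=f(340,372,.046),sm=f(496,328,.035),smb=f(530,391,.03),ctip=t).items(): print(n,p[:2],'tool cm',100*Rm.T@(p-T))
E
```

```text
corners [0.4825 0.3567 0.046 ] [0.506  0.2976 0.046 ] [0.5775 0.3582 0.046 ] 0.06353457374190294
height chk [ 0.4544  0.3542 -0.0281] [0.4848 0.3573 0.0472] [0.5075 0.2985 0.0489]
axis len 0.0888924613938208 20.472658576367472
perp ang 21.673493823106966 side ang [np.float64(20.564552645248003), np.float64(20.642834911576113)]
centre [0.5364 0.3429 0.046 ]
c [0.5364 0.3429] tool cm [-0.2772 -0.0793 20.389 ]
redtop [0.42   0.3084] tool cm [-12.3992  -0.7677  20.3976]
redR [0.4529 0.356 ] tool cm [-7.6929 -4.1312 20.394 ]
sm [0.5176 0.2615] tool cm [-4.7958  6.9456 21.4928]
smb [0.4782 0.2159] tool cm [-10.0506   9.9046  21.9967]
ctip [0.5775 0.3582] tool cm [ 4.1117 -0.1343 20.3859]
```

Triangulated top height is 47 mm, matching the text. The centre is (0.536, 0.343) and the axis 20.6°. I'll descend and grip.

>>> servo_tool(increments=[[[8.5, -0.3, -0.1, 4, -0.9], [8.5, -0.3, -0.1, 8, -0.9], [8.5, -0.3, -0.1, 12, -0.9], [8.5, -0.3, -0.1, 15, -0.9], [8.5, -0.3, -0.1, 17, -0.9]]])

```text
t: 3.6
tool_pos: [0.5347, 0.3423, 0.0767]
tool_rot: [3.089, 0.563, -0.007]
contact_force: [-0.7, -0.2, -1.2]
opening: 0.085
grip_force: 0.0
```

>>> servo_tool(increments=[[[8.5, 0, 0, 1.5, 0], [8.5, 0, 0, 3, 0], [8.5, 0, 0, 4, 0], [8.5, 0, 0, 4.6, 0], [8.5, 0, 0, 4.6, 0]]])

```text
t: 4.1
tool_pos: [0.5362, 0.3431, 0.0338]
tool_rot: [3.091, 0.562, -0.001]
contact_force: [0.1, -0.6, 0.2]
opening: 0.0849
grip_force: 0.0
```

>>> servo_tool(increments=[[[5.0, 0, 0, 0, 0], [5.0, 0, 0, 0, 0], [5.0, 0, 0, 0, 0], [5.0, 0, 0, 0, 0], [5.0, 0, 0, 0, 0]]], newtons=50)

```text
t: 4.6
tool_pos: [0.5373, 0.344, 0.0358]
tool_rot: [-3.09, -0.561, -0.004]
contact_force: [-1.2, 2.7, 4.7]
opening: 0.0613
grip_force: 59.0
```

>>> servo_tool(increments=[[[5.0, 0, 0, 0, 0], [5.0, 0, 0, 0, 0], [5.0, 0, 0, 0, 0]]])

```text
t: 4.9
tool_pos: [0.5373, 0.344, 0.0358]
tool_rot: [-3.09, -0.561, -0.004]
contact_force: [-1.4, 1.7, 6.1]
opening: 0.0609
grip_force: 59.0
```

>>> servo_tool(increments=[[[5.0, 0, 0, -2, 0], [5.0, 0, 0, -6, 0], [5.0, 0, 0, -10.5, 0], [5.0, 0, 0, -15, 0], [5.0, 0, 0, -20, 0]]])

```text
t: 5.4
tool_pos: [0.5343, 0.3418, 0.2315]
tool_rot: [3.088, 0.561, -0.011]
contact_force: [0.4, 0.1, -7.1]
opening: 0.0614
grip_force: 57.8
```

>>> servo_tool(increments=[[[5.0, -1.5, 3.8, -2, 0], [5.0, -3, 7.7, -4, 0], [5.0, -4.5, 11.6, -6, 0], [5.0, -6, 15.4, -8, 0], [5.0, -7.5, 19.3, -9.4, 0]]])

```text
t: 5.9
tool_pos: [0.5329, 0.1343, 0.3267]
tool_rot: [3.091, 0.562, -0.005]
contact_force: [0.6, 0.1, -6.7]
opening: 0.0612
grip_force: 58.0
```

>>> servo_tool(increments=[[[5.0, -1.5, 3.8, 0, 0], [5.0, -3, 7.7, 0, 0], [5.0, -4.5, 11.6, 0, 0], [5.0, -6, 15.4, 0, 0], [5.0, -7.1, 19.2, 0, 0]]])

```text
t: 6.4
tool_pos: [0.5333, -0.0703, 0.325]
tool_rot: [-3.089, -0.56, 0.008]
contact_force: [0.2, 0.5, -7.4]
opening: 0.0612
grip_force: 57.9
```

>>> servo_tool(increments=[[[5.0, 0, 0, 0, 0], [5.0, 0, 0, 0, 0]]])

```text
t: 6.6
tool_pos: [0.534, -0.0693, 0.3253]
tool_rot: [-3.089, -0.557, 0.008]
contact_force: [0.1, 0.3, -6.9]
opening: 0.0611
grip_force: 58.3
```

```bash
python3 - <<'E'
from h import *
np.set_printoptions(precision=4,suppress=True)
d=snap('wrist','w2');o=ctrl.get_obs();print(o['tool_pos'],o['t'],o['q'],o['contact_force'],o['opening'])
cv2.imwrite('pics/w2b.png',cv2.resize(d['img'],(800,600),interpolation=cv2.INTER_CUBIC)[:,:,::-1])
E
```

```text
[ 0.5342 -0.0684  0.3258] 6.65 [-0.2657 -0.1856  1.7157  0.0002  1.616   0.9464] [-0.5406 -0.4102 -7.353 ] 0.060871571047252354
```

View pics/w2b.png

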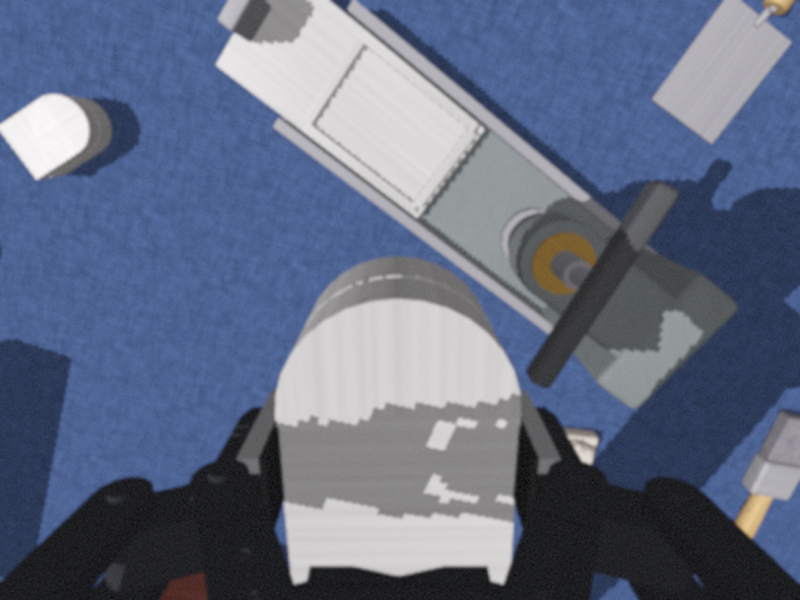

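Wrist view: nest outline corners (314,125), (364,46), (480,130), (418,212); tab at top left (245,15); T-bar from (540,380) to (665,190), with the screw at about (570,270). The held flask sits straight.

```bash
python3 - <<'E'
from h import *
np.set_printoptions(precision=4,suppress=True)
d=load('w2');s=load('scene0');k=512/800
f=lambda x,y,z:atz(d,x*k,y*k,z)
P=[f(*p,.034) for p in((314,125),(364,46),(480,130),(418,212))]
L=lambda a,b:(np.linalg.norm(a-b),np.degrees(np.arctan2((b-a)[1],(b-a)[0])))
print(np.array(P)); [print(L(P[i],P[j])) for i,j in((0,1),(2,3),(1,2),(0,3))]; print('nest c',np.mean(P,0))
print('trayend',f(428,217,.036),f(487,130,.036),'rails',L(f(275,125,.02),f(545,330,.02)),L(f(350,5,.02),f(590,200,.02)))
e=load('side0')
print('height of outer nest corner',tri((d,364*k,46*k),(e,220+95/2.5,170+95/2.5)),tri((d,314*k,125*k),(s,165+282/2.5,190+110/2.5)))
b1,b2=f(540,382,.223),f(665,187,.223);print('bar',b1,b2,L(b1,b2),(b1+b2)/2)
b1,b2=(532,370),(653,183);c1,c2=(550,386),(676,187)
print('bar edges',L(f(*b1,.223),f(*b2,.223)),L(f(*c1,.223),f(*c2,.223)),(f(*b1,.223)+f(*b2,.223)+f(*c1,.223)+f(*c2,.223))/4)
print('tri bar',tri((d,540*k,382*k),(s,203.8,200),(e,284.8,198.8)),tri((d,665*k,187*k),(s,217.8,232.4),(e,312,184.4)))
print('foot/gold',f(562,262,.19),'tab top',f(232,5,.077),f(262,-8,.077))
o=ctrl.get_obs();Rm=R.from_rotvec(o['tool_rot']).as_matrix();print(Rm)
# held flask : top corners z?
zt=o['tool_pos'][2]-.0358+.046
for p in((285,500),(513,520),(275,400),(521,392),(398,297)): print('flask tool cm',100*Rm.T@(f(*p,zt)-o['tool_pos']))
E
```

```text
[[ 0.5943  0.0232  0.034 ]
 [ 0.6593  0.0051  0.034 ]
 [ 0.6354 -0.0978  0.034 ]
 [ 0.5603 -0.0756  0.034 ]]
(np.float64(0.067478760615393), np.float64(-15.49443690329757))
(np.float64(0.07833167377255958), np.float64(163.5981827486321))
(np.float64(0.10563358489622483), np.float64(-103.059753950268))
(np.float64(0.10449123428641592), np.float64(-108.98163223013562))
nest c [ 0.6123 -0.0363  0.034 ]
trayend [ 0.5596 -0.0845  0.036 ] [ 0.6372 -0.1025  0.036 ] rails (np.float64(0.2886752802865527), np.float64(-106.67225990178831)) (np.float64(0.24143037007337886), np.float64(-105.75193730196692))
height of outer nest corner [ 0.6468  0.0277 -0.0048] [0.5948 0.0245 0.0336]
bar [ 0.5262 -0.1463  0.223 ] [ 0.6301 -0.1565  0.223 ] (np.float64(0.10441840023726352), np.float64(-5.622144347774587)) [ 0.5781 -0.1514  0.223 ]
bar edges (np.float64(0.09968103738886655), np.float64(-6.3235730395986804)) (np.float64(0.10622728160203931), np.float64(-4.929785618327624)) [ 0.5795 -0.1509  0.223 ]
tri bar [ 0.5255 -0.1485  0.2149] [ 0.629  -0.1623  0.2137]
foot/gold [ 0.5808 -0.1424  0.19  ] tab top [0.6469 0.0878 0.077 ] [0.6608 0.0717 0.077 ]
[[ 0.9364  0.351  -0.0043]
 [ 0.351  -0.9364  0.0014]
 [-0.0035 -0.0028 -1.    ]]
flask tool cm [-1.2642 -2.9731 -1.0073]
flask tool cm [-1.9184  3.1857 -1.0221]
flask tool cm [ 1.7497 -3.0044 -1.0178]
flask tool cm [ 1.9697  3.1144 -1.0356]
flask tool cm [ 4.4398  0.0718 -1.0357]
```

>>> servo_tool(increments=[[[5.0, 2, 0, 0, -8], [5.0, 4, -0.1, 0, -16], [5.0, 6, -0.1, 0, -24], [5.0, 8, -0.2, 0, -32], [5.0, 8.5, -0.2, 0, -40]]])

```text
t: 7.15
tool_pos: [0.6148, -0.0343, 0.3266]
tool_rot: [-2.704, -1.596, 0.002]
contact_force: [-0.3, -0.6, -7.3]
opening: 0.0613
grip_force: 58.3
```

>>> servo_tool(increments=[[[5.0, 0, 0, 0, -7], [5.0, 0, 0, 3, -13.2], [5.0, 0, 0, 7.5, -13.2], [5.0, 0, 0, 12, -13.2], [5.0, 0, 0, 15, -13.2]]])

```text
t: 7.65
tool_pos: [0.6113, -0.0346, 0.1729]
tool_rot: [-2.506, -1.886, 0.008]
contact_force: [-0.3, 0.1, -7.5]
opening: 0.061
grip_force: 58.3
```

>>> servo_tool(increments=[[[5.0, 0, 0, 3, 0], [5.0, 0, 0, 6, 0], [5.0, 0, 0, 8, 0], [5.0, 0, 0, 8, 0], [5.0, 0, 0, 8, 0]]])

```text
t: 8.15
tool_pos: [0.6136, -0.0357, 0.0978]
tool_rot: [-2.51, -1.887, 0.002]
contact_force: [1.3, 0.3, -5.5]
opening: 0.0612
grip_force: 58.4
```

```bash
python3 - <<'E'
from h import *
np.set_printoptions(precision=4,suppress=True)
o=ctrl.get_obs();Rm=R.from_rotvec(o['tool_rot']).as_matrix();print(o['tool_pos'],o['t'],Rm[:,0],np.degrees(np.arctan2(Rm[1,0],Rm[0,0])))
s=snap('scene','s1');e=snap('side','e1')
def c(d,p,h,W=400,H=600):
    u,v=map(int,proj(d,p)); im=d['img'][v-h*3//4:v+h*3//4,u-h//2:u+h//2]; print(u-h//2,v-h*3//4,W/h); return cv2.resize(im,(W,H),interpolation=cv2.INTER_CUBIC)
p=[.613,-.036,.06]
cv2.imwrite('pics/c1.png',np.hstack([c(s,p,80),c(e,p,80)])[:,:,::-1])
E
```

```text
[ 0.6136 -0.0357  0.0978] 8.15 [ 0.2777  0.9607 -0.0002] 73.87549885633034
222 183 5.0
232 146 5.0
```

View pics/c1.png

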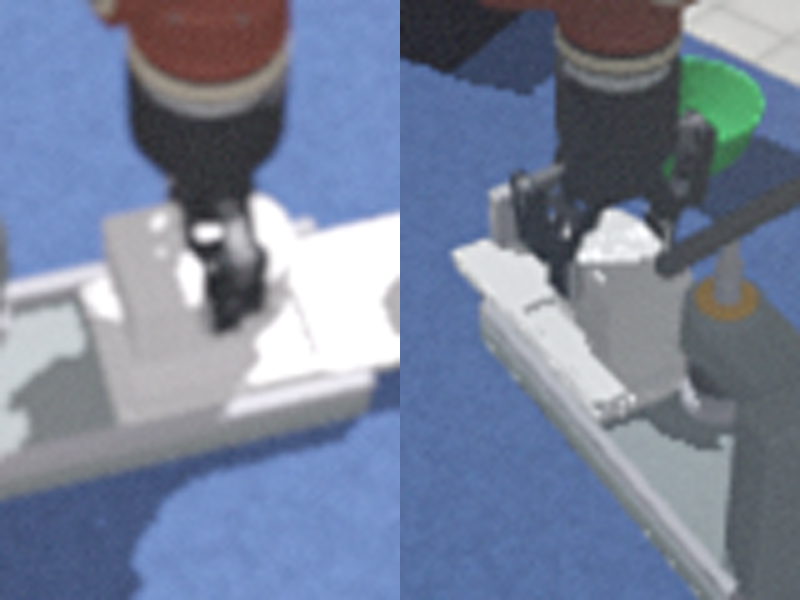

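Flask hovers about 30 mm over the nest. The tray's inner corners are at crop (120,422) in the scene half and (605,412) in the side half.

```bash
python3 - <<'E'
from h import *
np.set_printoptions(precision=4,suppress=True)
s=load('s1');e=load('e1');z=.037
A=atz(s,222+120/5,183+422/5,z);A2=atz(s,222+80/5,183+292/5,z);B=atz(e,232+205/5,146+412/5,z);C=atz(e,232+288/5,146+388/5,z)
print(A,A2,'side',B,C)
x=np.array([np.cos(np.radians(73.8)),np.sin(np.radians(73.8))]);y=np.array([-x[1],x[0]]);t=np.array([.6136,-.0357])
for p in(A,A2,B,C): print((p[:2]-t)@x*1e3,(p[:2]-t)@y*1e3)
# flask lower/top edges as held, top z=.108
for n,d,u,v in(('s sq near bottom',s,222+135/5,183+362/5),('s sq near top',s,222+127/5,183+228/5),):
    for zz in(.062,.108): p=atz(d,u,v,zz);print(n,zz,(p[:2]-t)@x*1e3,(p[:2]-t)@y*1e3)
E
```

```text
[ 0.6419 -0.1018  0.037 ] [ 0.562  -0.0799  0.037 ] side [ 0.5567 -0.0873  0.037 ] [ 0.6092 -0.1114  0.037 ]
-55.59080637015681 -45.626427881966684
-56.851565957259375 37.179683647173704
-65.38047489224135 40.24283517125474
-73.90774916730459 -16.929280329024813
s sq near bottom 0.062 -42.8211248579279 -28.274493101513116
s sq near bottom 0.108 -49.319792659375786 -56.47873409163394
s sq near top 0.062 -26.146333187719513 53.848857915731266
s sq near top 0.108 -33.498853096704536 21.43939519145382
```

>>> servo_tool(increments=[[[5.0, -0.2, 0.3, 0.8, 0], [5.0, -0.2, 0.3, 1.6, 0], [5.0, -0.2, 0.3, 2.1, 0], [5.0, -0.2, 0.3, 2.4, 0], [5.0, -0.2, 0.3, 2.4, 0]]])

```text
t: 8.75
tool_pos: [0.6158, -0.0395, 0.0734]
tool_rot: [-2.512, -1.885, 0.001]
contact_force: [-0.7, -0.3, -6.2]
opening: 0.0608
grip_force: 58.6
```

>>> servo_tool(increments=[[[5.0, 0, 0, 0.2, 0], [5.0, 0, 0, 0.4, 0], [5.0, 0, 0, 0.55, 0], [5.0, 0, 0, 0.65, 0], [5.0, 0, 0, 0.65, 0]]])

```text
t: 9.25
tool_pos: [0.6168, -0.0395, 0.0725]
tool_rot: [-2.512, -1.885, 0.001]
contact_force: [-13.7, 3.8, 16.6]
opening: 0.0607
grip_force: 61.1
```

>>> servo_tool(increments=[[[5.0, 0, 0, -0.4, 0], [5.0, 0, 0, -0.8, 0], [5.0, 0, -0.3, -0.8, 0], [5.0, 0, -0.35, -0.8, 0], [5.0, 0, -0.35, -0.8, 0]]])

```text
t: 9.75
tool_pos: [0.6123, -0.0385, 0.0749]
tool_rot: [-2.512, -1.885, 0.001]
contact_force: [0.3, 0.3, -7.2]
opening: 0.0608
grip_force: 58.6
```

>>> servo_tool(increments=[[[5.0, 0, 0, 0.2, 0], [5.0, 0, 0, 0.4, 0], [5.0, 0, 0, 0.6, 0], [5.0, 0, 0, 0.8, 0], [5.0, 0, 0, 0.8, 0]]])

```text
t: 10.25
tool_pos: [0.6139, -0.0384, 0.0705]
tool_rot: [2.512, 1.886, 0.001]
contact_force: [-5.4, 3.6, 6.8]
opening: 0.0611
grip_force: 59.6
```

>>> servo_tool(increments=[[[5.0, 0, -0.1, 0, 0], [5.0, 0, -0.2, 0, 0], [5.0, 0, -0.25, 0, 0], [5.0, 0, -0.25, 0, 0], [5.0, 0, -0.25, 0, 0]]])

```text
t: 10.75
tool_pos: [0.6135, -0.0385, 0.0706]
tool_rot: [2.508, 1.883, 0.007]
contact_force: [2.7, 0.0, 5.4]
opening: 0.0613
grip_force: 59.3
```

```bash
python3 - <<'E'
from h import *
s=snap('scene','s2');e=snap('side','e2');w=snap('wrist','w3')
def c(d,p,wd,ht,W,H):
    u,v=map(int,proj(d,p)); im=d['img'][v-ht//2:v+ht//2,u-wd//2:u+wd//2]; print(u-wd//2,v-ht//2,W/wd); return cv2.resize(im,(W,H),interpolation=cv2.INTER_CUBIC)
p=[.613,-.036,.05]
L=np.vstack([c(s,p,80,60,400,300),c(e,p,80,60,400,300)])
Rr=cv2.resize(w['img'][0:384,128:384],(400,600),interpolation=cv2.INTER_CUBIC)
cv2.imwrite('pics/c2.png',np.hstack([L,Rr])[:,:,::-1])
E
```

```text
221 215 5.0
232 179 5.0
```

View pics/c2.png

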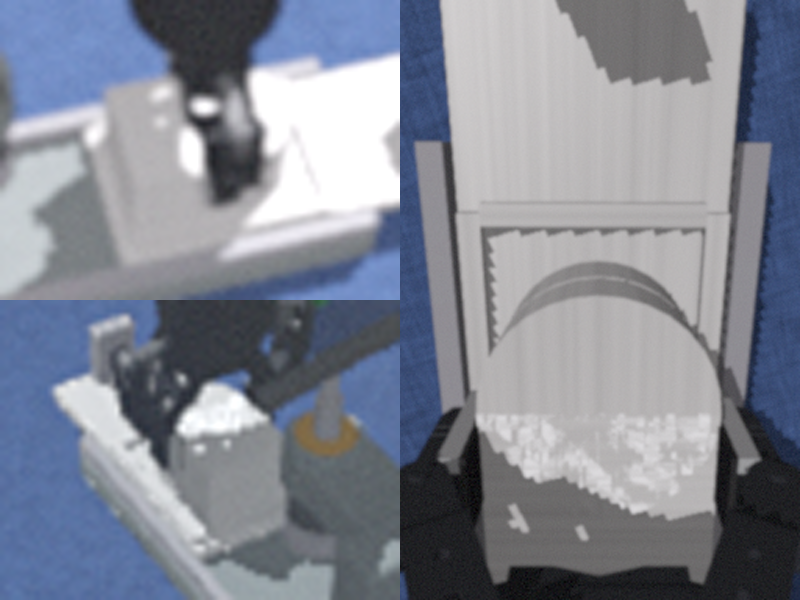

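The wrist view (right half) shows it clearly: nest inner outer-end edge at y≈228 and sides at x≈483 and 706. The flask's base tip is at (598,262), so the gap at the outer end is too large and the square end sits on the inner rim.

```bash
python3 - <<'E'
from h import *
np.set_printoptions(precision=2,suppress=True)
w=load('w3');o=ctrl.get_obs();Rm=R.from_rotvec(o['tool_rot']).as_matrix()
f=lambda x,y,z:100*Rm.T@(atz(w,128+(x-400)*.64,y*.64,z)-o['tool_pos'])
print(o['tool_pos'])
for n,x,y,z in(('nest out L',483,228,.037),('nest out R',706,228,.037),('L low',487,330,.037),('R low',700,310,.037),('rim outer edge',590,205,.037),('rim outL',480,205,.037),('tray L',457,213,.037),('tray R',730,213,.037),('tip base',598,262,.035),('tip base.037',598,262,.037),('tip top',600,295,.081),('sideL top',478,415,.081),('sideR top',721,395,.081)): print(n,f(x,y,z))
E
```

```text
[ 0.61 -0.04  0.07]
nest out L [ 5.39 -3.61  3.34]
nest out R [5.37 3.32 3.39]
L low [ 2.01 -3.71  3.33]
R low [2.68 3.3  3.38]
rim outer edge [ 6.09 -0.29  3.36]
rim outL [ 6.09 -3.65  3.34]
tray L [ 5.85 -4.37  3.33]
tray R [5.84 4.03 3.39]
tip base [ 4.25 -0.04  3.56]
tip base.037 [ 4.3  -0.04  3.36]
tip top [ 4.55  0.   -1.04]
sideL top [ 1.39 -3.08 -1.06]
sideR top [ 1.92  3.03 -1.02]
```

>>> servo_tool(increments=[[[5.0, 0, 0.2, -0.6, 0], [5.0, 0, 0.2, -1.1, 0], [5.0, 0.5, 0.2, -1.1, 0], [5.0, 0.5, 0.2, -1.1, 0], [5.0, 0.5, 0.2, -1.1, 0]]])

```text
t: 11.4
tool_pos: [0.613, -0.0333, 0.0776]
tool_rot: [-2.511, -1.885, 0.002]
contact_force: [-0.2, 0.0, -6.7]
opening: 0.0608
grip_force: 57.9
```

```bash
python3 - <<'E'
from h import *
w=snap('wrist','w4');o=ctrl.get_obs();print(o['tool_pos'],o['contact_force'],R.from_rotvec(o['tool_rot']).as_matrix()[:,2])
cv2.imwrite('pics/c3.png',cv2.resize(w['img'][64:256,128:384],(800,600),interpolation=cv2.INTER_CUBIC)[:,:,::-1])
E
```

```text
[ 0.61316309 -0.03343104  0.07782151] [ 0.29120836  0.20785232 -6.69845865] [-1.74686448e-03  2.61867745e-04 -9.99998440e-01]
```

View pics/c3.png

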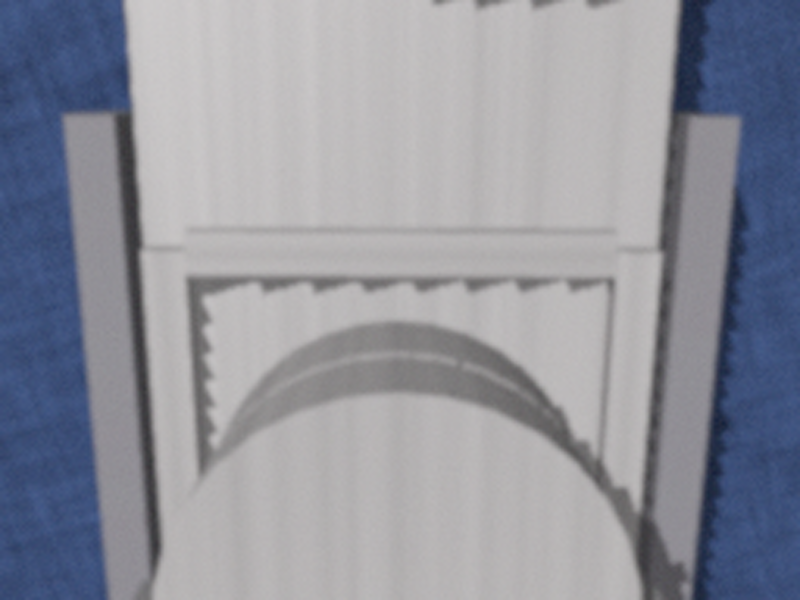

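Crop now: nest inner edge corners (188,278) and (614,277); flask base tip at (400,320).

```bash
python3 - <<'E'
from h import *
np.set_printoptions(precision=2,suppress=True)
w=load('w4');o=ctrl.get_obs();Rm=R.from_rotvec(o['tool_rot']).as_matrix()
f=lambda x,y,z:100*Rm.T@(atz(w,128+x/3.125,64+y/3.125,z)-o['tool_pos'])
for n,x,y,z in(('oL',188,278,.037),('oR',614,277,.037),('Llow',199,460,.037),('Rlow',599,450,.037),('tip',400,320,.042),('tip2',400,320,.040),('seam',400,354,.065),('top tip',398,392,.088)): print(n,f(x,y,z))
E
```

```text
oL [ 4.91 -3.46  4.09]
oR [4.93 3.49 4.07]
Llow [ 1.74 -3.47  4.09]
Rlow [1.92 3.43 4.08]
tip [ 4.33 -0.    3.58]
tip2 [ 4.28 -0.    3.78]
seam [ 4.38 -0.01  1.28]
top tip [ 4.53 -0.04 -1.02]
```

Now within about 1 mm. Lower.

>>> servo_tool(increments=[[[5.0, 0.1, 0, 0.2, 0], [5.0, 0.1, 0, 0.4, 0], [5.0, 0.1, 0, 0.7, 0], [5.0, 0.1, 0, 0.95, 0], [5.0, 0.1, 0, 0.95, 0]]])

```text
t: 11.95
tool_pos: [0.6142, -0.0326, 0.0694]
tool_rot: [-2.512, -1.886, -0.0]
contact_force: [0.9, -0.7, -5.0]
opening: 0.0607
grip_force: 58.0
```

>>> servo_tool(increments=[[[5.0, 0, 0, 0.1, 0], [5.0, 0, 0, 0.2, 0], [5.0, 0, 0, 0.2, 0]]])

```text
t: 12.25
tool_pos: [0.6144, -0.0327, 0.069]
tool_rot: [-2.512, -1.886, 0.0]
contact_force: [-5.5, 0.0, 4.9]
opening: 0.0609
grip_force: 59.3
```

>>> servo_tool(increments=[[[8.0, 0, 0, -0.2, 0], [8.0, 0, 0, -0.2, 0], [8.0, 0, 0, -0.2, 0], [8.0, 0, 0, -0.2, 0], [8.0, 0, 0, -0.2, 0]]])

```text
t: 12.75
tool_pos: [0.6143, -0.0327, 0.0694]
tool_rot: [2.512, 1.886, 0.0]
contact_force: [-0.6, 0.4, 0.6]
opening: 0.0803
grip_force: 0.0
```

>>> servo_tool(increments=[[[8.0, 0, 0, -3, 0], [8.0, 0, 0, -7, 0], [8.0, 0, 0, -11, 0], [8.0, 0, 0, -15, 0], [8.0, 0, 0, -15, 0]]])

```text
t: 13.25
tool_pos: [0.6178, -0.0333, 0.2277]
tool_rot: [2.504, 1.88, 0.014]
contact_force: [1.1, -0.1, 0.6]
opening: 0.0797
grip_force: 0.0
```

```bash
python3 - <<'E'
from h import *
w=snap('wrist','w5');o=ctrl.get_obs();print(o['tool_pos'],o['contact_force'],o['t'])
cv2.imwrite('pics/w5b.png',cv2.resize(w['img'],(800,600),interpolation=cv2.INTER_CUBIC)[:,:,::-1])
E
```

```text
[ 0.6163521  -0.03305012  0.22402469] [-1.15027386 -0.05933366 -1.04616316] 13.3
```

View pics/w5b.png

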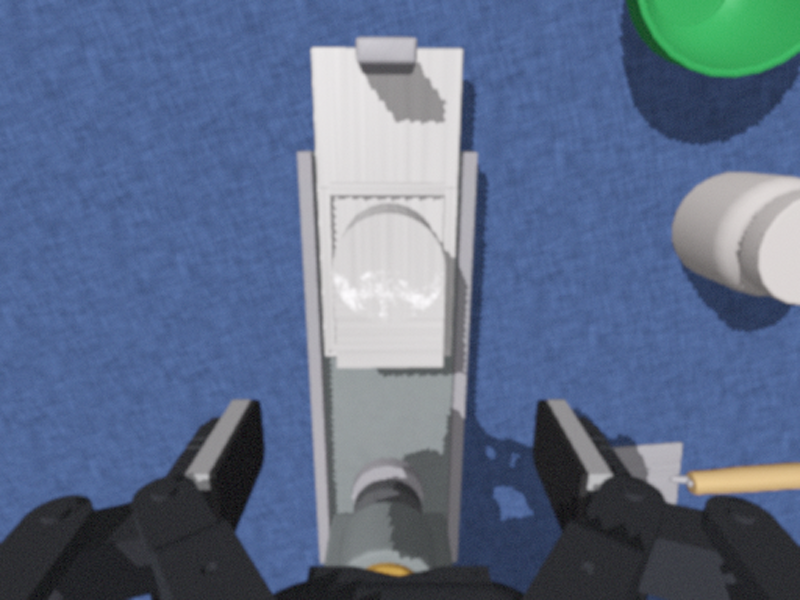

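Flask sits in the nest: square top edge at y≈367, tip y≈207. Tab top is at (386,50) and the foot is seen at (388,485).

```bash
python3 - <<'E'
from h import *
np.set_printoptions(precision=2,suppress=True)
w=load('w5');o=ctrl.get_obs();Rm=R.from_rotvec(o['tool_rot']).as_matrix()
F=lambda x,y,z:atz(w,x*.64,y*.64,z)
f=lambda x,y,z:100*Rm.T@(F(x,y,z)-o['tool_pos'])
print(o['tool_pos'],np.degrees(np.arctan2(Rm[1,0],Rm[0,0])))
for n,x,y,z in(('sqL',337,368,.078),('sqR',444,367,.078),('tip',390,212,.078),('oL',332,196,.037),('oR',445,196,.037),('tab outerL',357,38,.077),('tab outerR',416,38,.077),('tab innerL top',359,66,.077),('tab innerR',415,66,.077)): print(n,f(x,y,z),F(x,y,z)*1e3)
print('outer tray edge',f(312,48,.034),f(462,50,.034),'rails',f(300,152,.02),f(322,500,.02))
E
```

```text
[ 0.62 -0.03  0.22] 73.78738624735728
sqL [-4.77 -3.4  14.57] [571.54 -69.57  78.  ]
sqR [-4.75  2.9  14.62] [632.13 -86.97  78.  ]
tip [ 4.33 -0.24 14.61] [627.35   8.96  78.  ]
oL [ 4.74 -3.79 18.68] [594.73  22.83  37.  ]
oR [ 4.73  3.07 18.73] [660.61   3.54  37.  ]
tab outerL [12.67 -1.79 14.7 ] [635.74  93.42  77.  ]
tab outerR [12.68  1.07 14.72] [663.19  85.49  77.  ]
tab innerL top [11.44 -1.72 14.7 ] [632.94  81.37  77.  ]
tab innerR [11.44  1.03 14.72] [659.39  73.72  77.  ]
outer tray edge [12.89 -4.62 18.98] [12.8   3.83 19.05] rails [ 7.26 -5.88 20.36] [-18.78  -5.73  20.34]
```

>>> servo_tool(increments=[[[0, 5, -0.1, 0, 0], [0, 10, -0.3, 0, 0], [0, 15.2, -0.4, 0, 0], [0, 15.2, -0.4, 0, 0], [0, 15.2, -0.4, 0, 0]]])

```text
t: 13.8
tool_pos: [0.652, 0.1155, 0.217]
tool_rot: [-2.509, -1.888, 0.005]
contact_force: [0.2, -0.3, 0.4]
opening: 0.0065
grip_force: 0.0
```

>>> servo_tool(increments=[[[0, 0, 0, 4, 0], [0, 0, 0, 8, 0], [0, 0, 0, 12, 0], [0, 0, 0, 15.6, 0], [0, 0, 0, 15.6, 0]]])

```text
t: 14.3
tool_pos: [0.647, 0.1123, 0.0553]
tool_rot: [-2.508, -1.879, 0.019]
contact_force: [-0.5, 0.3, -1.9]
opening: 0.0002
grip_force: 0.0
```

>>> servo_tool(increments=[[[0, 0, 0, 0, 0], [0, -0.5, 0, 0, 0], [0, -1, 0, 0, 0], [0, -1.5, 0, 0, 0], [0, -1.5, 0, 0, 0]]])

```text
t: 14.8
tool_pos: [0.6494, 0.0992, 0.065]
tool_rot: [2.512, 1.884, 0.003]
contact_force: [-0.2, 0.2, -0.0]
opening: -0.0002
grip_force: 0.0
```

>>> servo_tool(increments=[[[0, -0.4, 0.2, 0, 0], [0, -0.9, 0.2, 0, 0], [0, -1.5, 0.2, 0, 0], [0, -2.1, 0.2, 0, 0], [0, -2.7, 0.2, 0, 0]]])

```text
t: 15.3
tool_pos: [0.643, 0.073, 0.0635]
tool_rot: [2.512, 1.886, 0.001]
contact_force: [1.6, 3.0, 1.4]
opening: -0.0002
grip_force: 1.2
```

>>> servo_tool(increments=[[[0, -0.6, 0, 0, 0], [0, -1.2, 0, 0, 0], [0, -1.8, 0, 0, 0], [0, -2.4, 0, 0, 0], [0, -3, 0, 0, 0]]])

```text
t: 15.8
tool_pos: [0.6345, 0.0442, 0.0634]
tool_rot: [2.513, 1.886, 0.0]
contact_force: [1.0, 1.9, 1.9]
opening: 0.0006
grip_force: 1.2
```

>>> servo_tool(increments=[[[0, -0.6, 0, 0, 0], [0, -1.2, 0, 0, 0], [0, -1.8, 0, 0, 0], [0, -2.4, 0, 0, 0], [0, -3, 0, 0, 0]]])

```text
t: 16.3
tool_pos: [0.626, 0.0154, 0.0633]
tool_rot: [-2.512, -1.886, 0.0]
contact_force: [0.1, 2.7, 1.3]
opening: 0.0002
grip_force: 1.2
```

>>> servo_tool(increments=[[[0, -0.5, 0, 0, 0], [0, -1.0, 0, 0, 0], [0, -1.5, 0, 0, 0], [0, -2.0, 0, 0, 0], [0, -2.4, 0, 0, 0]]])

```text
t: 16.8
tool_pos: [0.6192, -0.0076, 0.0632]
tool_rot: [-2.512, -1.886, 0.001]
contact_force: [1.1, 2.8, 1.6]
opening: 0.0002
grip_force: 1.1
```

>>> servo_tool(increments=[[[0, -0.3, 0, 0, 0], [0, -0.6, 0, 0, 0], [0, -0.9, 0, 0, 0], [0, -1.2, 0, 0, 0], [0, -1.2, 0, 0, 0]]])

```text
t: 17.3
tool_pos: [0.6159, -0.0193, 0.063]
tool_rot: [2.512, 1.886, -0.001]
contact_force: [-0.0, 0.2, -0.9]
opening: -0.0002
grip_force: 0.0
```

>>> servo_tool(increments=[[[0, -0.2, 0, 0, 0], [0, -0.4, 0, 0, 0], [0, -0.6, 0, 0, 0], [0, -0.8, 0, 0, 0], [0, -0.8, 0, 0, 0]]])

```text
t: 17.8
tool_pos: [0.6157, -0.02, 0.0633]
tool_rot: [-2.507, -1.881, -0.018]
contact_force: [8.2, 23.8, -3.6]
opening: 0.0001
grip_force: 12.4
```

>>> servo_tool(increments=[[[0, 1, 0, 0, 0], [0, 4, 0, 0, 0], [0, 4, 0, -5, 0], [0, 4, 0, -10, 0], [0, 4, 0, -15, 0]]])

```text
t: 18.3
tool_pos: [0.6245, 0.0118, 0.2141]
tool_rot: [-2.512, -1.886, 0.004]
contact_force: [1.3, -0.3, -0.3]
opening: -0.0
grip_force: 0.0
```

>>> servo_tool(increments=[[[5, 0, 0, -5, 0], [5, -4.5, 0, -9, 0], [5, -9, 0, -9, 0], [5, -13.5, 0, -9, 0], [5, -17, 0, -9, 0]]])

```text
t: 18.8
tool_pos: [0.5766, -0.154, 0.304]
tool_rot: [2.512, 1.883, -0.002]
contact_force: [-0.5, 0.0, 0.4]
opening: 0.05
grip_force: 0.0
```

>>> servo_tool(increments=[[[5, 0, 0, 0, -8.5], [5, 0, 0, 0, -17], [5, 0, 0, 0, -25.5], [5, 0, 0, 0, -34], [5, 0, 0, 0, -42]]])

```text
t: 19.3
tool_pos: [0.5773, -0.1518, 0.3029]
tool_rot: [-1.663, -2.665, 0.002]
contact_force: [0.2, 0.3, -0.0]
opening: 0.0506
grip_force: 0.0
```

>>> servo_tool(increments=[[[5, 0, 0, 0, -8.5], [5, 0, 0, 0, -17], [5, 0, 0, 0, -25.5], [5, 0, 0, 0, -34], [5, 0, 0, 0, -42]]])

```text
t: 19.8
tool_pos: [0.5773, -0.1517, 0.3029]
tool_rot: [-0.597, -3.083, 0.002]
contact_force: [-0.5, 0.6, 0.2]
opening: 0.0496
grip_force: 0.0
```

>>> servo_tool(increments=[[[5, 0, 0, 0, -8], [5, 0, 0, 0, -14.6], [5, 0, 0, 0, -14.6]]])

```text
t: 20.1
tool_pos: [0.5773, -0.1517, 0.303]
tool_rot: [-0.21, -3.134, 0.001]
contact_force: [0.5, -0.6, 0.5]
opening: 0.0501
grip_force: 0.0
```

```bash
python3 - <<'E'
from h import *
w=snap('wrist','w6');o=ctrl.get_obs();print(o['tool_pos'],o['q'],o['t']);s=snap('scene','s6')
W=cv2.resize(w['img'],(800,600),interpolation=cv2.INTER_CUBIC)
cv2.imwrite('pics/w6b.png',W[:,:,::-1])
E
```

```text
[ 0.57739035 -0.15158979  0.30299908] [-3.80978147e-01 -3.90186737e-02  1.61781569e+00 -8.85752610e-04
  1.56327086e+00 -1.81618287e+00] 20.15
```

View pics/w6b.png

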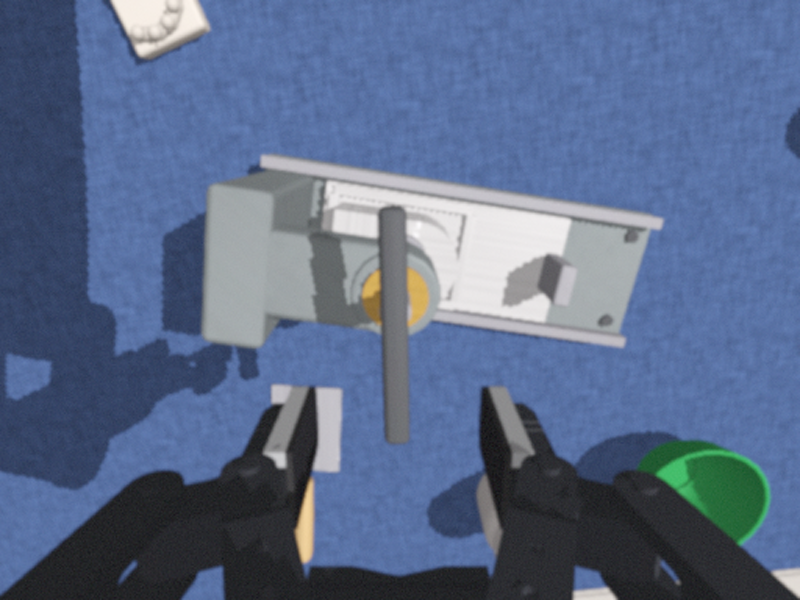

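The tray is home with the flask under the screw. The bar runs from (392,207) to (397,442), and the gold collar is at (395,295).

```bash
python3 - <<'E'
from h import *
np.set_printoptions(precision=3,suppress=True)
w=load('w6');w2=load('w2');o=ctrl.get_obs();Rm=R.from_rotvec(o['tool_rot']).as_matrix()
A=tri((w,392*.64,207*.64),(w2,665*.64,187*.64)); B=tri((w,397*.64,442*.64),(w2,540*.64,382*.64))
print('tri ends',A,B,np.linalg.norm(A-B))
for z in(.215,.219,.223):
    a,b=[100*Rm.T@(atz(w,x*.64,y*.64,z)-o['tool_pos']) for x,y in((392,207),(397,442))]
    print(z,a,b,(a+b)/2,np.linalg.norm(a-b),'ang',np.degrees(np.arctan2(b[1]-a[1],b[0]-a[0])))
E
```

```text
tri ends [ 0.577 -0.151  0.221] [ 0.562 -0.131  0.308] 0.09030742596893933
0.215 [ 5.417 -0.298  8.812] [-5.761 -0.081  8.806] [-0.172 -0.19   8.809] 11.179999705918084 ang 178.89125621669942
0.219 [ 5.468 -0.293  8.412] [-5.5   -0.081  8.406] [-0.016 -0.187  8.409] 10.969205293529674 ang 178.89125621669942
0.223 [ 5.518 -0.288  8.012] [-5.238 -0.08   8.007] [ 0.14  -0.184  8.009] 10.758410881141266 ang 178.89125621669945
```

>>> servo_tool(increments=[[[5, 0, -0.2, 2, -1.1], [5, 0, -0.2, 4.5, -1.1], [5, 0, -0.2, 7, -1.1], [5, 0, -0.2, 8.4, -1.1], [5, 0, -0.2, 8.4, -1.1]]])

```text
t: 20.7
tool_pos: [0.576, -0.1528, 0.2164]
tool_rot: [-0.18, -3.131, -0.002]
contact_force: [-0.3, 0.5, -0.5]
opening: 0.0496
grip_force: 0.0
```

>>> servo_tool(increments=[[[5, 0, 0, 0, 0], [0, 0, 0, 0, 0], [0, 0, 0, 0, 0], [0, 0, 0, 0, 0], [0, 0, 0, 0, 0]]], newtons=80)

```text
t: 21.2
tool_pos: [0.578, -0.1536, 0.221]
tool_rot: [0.179, 3.134, -0.002]
contact_force: [-1.6, -0.8, 4.0]
opening: 0.0101
grip_force: 79.0
```

>>> servo_tool(increments=[[[0, 0, 0, 0, 0], [0, 0, 0, 0, 0]]])

```text
t: 21.4
tool_pos: [0.578, -0.1536, 0.221]
tool_rot: [0.179, 3.134, -0.002]
contact_force: [0.1, 0.1, 5.5]
opening: 0.0103
grip_force: 79.2
```

```bash
cat > tq.py <<'E'
from h import *
np.set_printoptions(precision=3,suppress=True)
o=ctrl.get_obs();Rm=R.from_rotvec(o['tool_rot']).as_matrix()
print('t',o['t'],'pos',o['tool_pos'],'yaw_y',np.degrees(np.arctan2(Rm[1,1],Rm[0,1])),'q6',o['q'][5],'F',o['contact_force'],'M',o['wrist_torque'],'eff6',o['effort'][5],'open',o['opening'])
E
python3 tq.py
```

```text
t 21.4 pos [ 0.578 -0.154  0.221] yaw_y 83.48046484627461 q6 -1.8409644677898689 F [0.142 0.096 5.517] M [-0.053  0.169 -0.066] eff6 -0.02789297781419009 open 0.010271094729251992
```

>>> servo_tool(increments=[[[0, 0, 0, 0.06, 8], [0, 0, 0, 0.12, 16], [0, 0, 0, 0.18, 24], [0, 0, 0, 0.22, 32], [0, 0, 0, 0.28, 40]]])

```text
t: 21.9
tool_pos: [0.578, -0.1537, 0.2182]
tool_rot: [1.247, 2.881, -0.001]
contact_force: [-1.0, 0.3, 7.1]
opening: 0.0101
grip_force: 79.3
```

```bash
python3 tq.py
```

```text
t 21.9 pos [ 0.578 -0.154  0.218] yaw_y 43.195151829096666 q6 -1.1377464431693158 F [-1.042  0.34   7.11 ] M [-0.092  0.259  0.222] eff6 -0.9079050086438656 open 0.010145348972013045
```

>>> servo_tool(increments=[[[0, 0, 0, 0.06, 8], [0, 0, 0, 0.12, 16], [0, 0, 0, 0.18, 24], [0, 0, 0, 0.18, 24]]])

```text
t: 22.3
tool_pos: [0.5779, -0.1536, 0.2165]
tool_rot: [1.815, 2.561, -0.0]
contact_force: [-2.1, -0.3, 6.5]
opening: 0.0103
grip_force: 79.4
```

```bash
python3 tq.py
```

```text
t 22.3 pos [ 0.578 -0.154  0.216] yaw_y 19.343051233407575 q6 -0.7214925843409471 F [-2.094 -0.317  6.538] M [-0.061  0.248 -0.282] eff6 0.2015384892001748 open 0.0102537744230568
```

>>> servo_tool(increments=[[[0, 0, 0, 0.06, 6], [0, 0, 0, 0.1, 12]]])

```text
t: 22.5
tool_pos: [0.5779, -0.1537, 0.2157]
tool_rot: [2.074, 2.356, 0.0]
contact_force: [-1.8, -0.8, 7.4]
opening: 0.0102
grip_force: 79.5
```

```bash
python3 tq.py
```

```text
t 22.5 pos [ 0.578 -0.154  0.216] yaw_y 7.289102610180237 q6 -0.5110481545684442 F [-1.756 -0.754  7.37 ] M [-0.115  0.402  0.315] eff6 -0.5866292864084244 open 0.01017577557206308
```

>>> servo_tool(increments=[[[0, 0, 0, 0.06, 6], [0, 0, 0, 0.1, 12]]])

```text
t: 22.7
tool_pos: [0.5779, -0.1537, 0.2149]
tool_rot: [2.309, 2.127, 0.0]
contact_force: [-2.3, -0.4, 7.2]
opening: 0.0102
grip_force: 79.6
```

```bash
python3 tq.py
```

```text
t 22.7 pos [ 0.578 -0.154  0.215] yaw_y -4.708144681990597 q6 -0.3016398725059913 F [-2.334 -0.407  7.189] M [-0.095  0.475  0.319] eff6 -0.5435711145401001 open 0.010198995181105196
```

>>> servo_tool(increments=[[[0, 0, 0, 0.06, 6]]])

```text
t: 22.8
tool_pos: [0.5779, -0.1537, 0.2145]
tool_rot: [2.417, 2.003, 0.0]
contact_force: [-2.3, -0.5, 10.2]
opening: 0.0101
grip_force: 79.8
```

```bash
python3 tq.py
```

```text
t 22.8 pos [ 0.578 -0.154  0.214] yaw_y -10.704839396352282 q6 -0.19694452266635565 F [-2.304 -0.491 10.162] M [-0.033  0.576  0.37 ] eff6 -0.5325328186154366 open 0.010113637057466235
```

>>> servo_tool(increments=[[[0, 0, 0, 0.04, 6]]])

```text
t: 22.9
tool_pos: [0.5779, -0.1537, 0.2141]
tool_rot: [2.519, 1.874, 0.001]
contact_force: [-2.4, -0.0, 7.2]
opening: 0.0102
grip_force: 79.7
```

```bash
python3 tq.py
```

```text
t 22.9 pos [ 0.578 -0.154  0.214] yaw_y -16.703060286506318 q6 -0.09225958411929763 F [-2.424 -0.037  7.202] M [-0.038  0.555  0.327] eff6 -0.5140126124024391 open 0.01016088921617609
```

>>> servo_tool(increments=[[[0, 0, 0, 0.04, 6]]])

```text
t: 23.0
tool_pos: [0.5779, -0.1537, 0.2137]
tool_rot: [2.613, 1.739, 0.001]
contact_force: [-3.4, 0.6, 8.3]
opening: 0.0102
grip_force: 79.7
```

```bash
python3 tq.py
```

```text
t 23.0 pos [ 0.578 -0.154  0.214] yaw_y -22.699744266420705 q6 0.012431671469121988 F [-3.418  0.612  8.309] M [-0.004  0.544  0.319] eff6 -0.49808643758296967 open 0.010186096893481059
```

>>> servo_tool(increments=[[[0, 0, 0, 0.04, 6]]])

```text
t: 23.1
tool_pos: [0.5779, -0.1537, 0.2133]
tool_rot: [2.701, 1.6, 0.001]
contact_force: [-1.8, -0.0, 7.7]
opening: 0.0103
grip_force: 79.7
```

```bash
python3 tq.py; python3 -c "
from h import *
snap('scene','s7');snap('side','e7')"
```

```text
t 23.1 pos [ 0.578 -0.154  0.213] yaw_y -28.69709100463137 q6 0.11706443989681922 F [-1.773 -0.045  7.687] M [0.007 0.541 0.316] eff6 -0.48207230865955353 open 0.010273215479897131
```

>>> servo_tool(increments=[[[0, 0, 0, 0.04, 6], [0, 0, 0, 0.08, 12]]])

```text
t: 23.4
tool_pos: [0.5779, -0.1536, 0.2125]
tool_rot: [2.853, 1.31, 0.001]
contact_force: [-3.5, -0.0, 9.0]
opening: 0.01
grip_force: 79.7
```

```bash
python3 tq.py
```

```text
t 23.4 pos [ 0.578 -0.154  0.212] yaw_y -40.68634867245452 q6 0.3263955948074055 F [-3.473 -0.035  8.981] M [0.001 0.53  0.511] eff6 -0.46397664584219456 open 0.010044811981653875
```

>>> servo_tool(increments=[[[0, 0, 0, 0.04, 6]]])

```text
t: 23.5
tool_pos: [0.5778, -0.1536, 0.2121]
tool_rot: [2.918, 1.159, 0.001]
contact_force: [-3.7, -0.6, 9.5]
opening: 0.0101
grip_force: 79.7
```

```bash
python3 tq.py
```

```text
t 23.5 pos [ 0.578 -0.154  0.212] yaw_y -46.68854832627837 q6 0.43113454463053874 F [-3.68  -0.558  9.508] M [-0.045  0.526  0.436] eff6 -0.4344713129103184 open 0.01006719962465198
```

>>> servo_tool(increments=[[[0, 0, 0, 0.04, 6]]])

```text
t: 23.6
tool_pos: [0.5778, -0.1536, 0.2116]
tool_rot: [2.975, 1.004, 0.001]
contact_force: [-2.9, 0.3, 9.5]
opening: 0.0102
grip_force: 79.7
```

```bash
python3 tq.py
```

```text
t 23.6 pos [ 0.578 -0.154  0.212] yaw_y -52.681221027406984 q6 0.5357549382650078 F [-2.882  0.252  9.531] M [-0.069  0.568  0.425] eff6 -0.41783222928643227 open 0.01024992480075637
```

>>> servo_tool(increments=[[[0, 0, 0, 0.04, 6]]])

```text
t: 23.7
tool_pos: [0.5778, -0.1536, 0.2112]
tool_rot: [3.023, 0.847, 0.002]
contact_force: [-2.9, 0.2, 7.7]
opening: 0.0103
grip_force: 79.7
```

```bash
python3 tq.py
```

```text
t 23.7 pos [ 0.578 -0.154  0.211] yaw_y -58.682365107713025 q6 0.6404747439383521 F [-2.877  0.216  7.655] M [-0.074  0.54   0.467] eff6 -0.40246247313916683 open 0.010326979800289064
```

>>> servo_tool(increments=[[[0, 0, 0, 0.04, 6]]])

```text
t: 23.8
tool_pos: [0.5778, -0.1536, 0.2108]
tool_rot: [3.063, 0.688, 0.002]
contact_force: [-2.4, 0.1, 9.0]
opening: 0.0101
grip_force: 79.8
```

```bash
python3 tq.py
```

```text
t 23.8 pos [ 0.578 -0.154  0.211] yaw_y -64.67694720287945 q6 0.745145834918491 F [-2.394  0.115  8.964] M [0.009 0.598 0.425] eff6 -0.3858543187379837 open 0.010061310960671943
```

>>> servo_tool(increments=[[[0, 0, 0, 0.04, 6]]])

```text
t: 23.9
tool_pos: [0.5778, -0.1536, 0.2104]
tool_rot: [3.095, 0.527, 0.002]
contact_force: [-3.3, 0.1, 8.0]
opening: 0.0103
grip_force: 79.8
```

```bash
python3 tq.py
```

```text
t 23.9 pos [ 0.578 -0.154  0.21 ] yaw_y -70.67683764593109 q6 0.8498409770532015 F [-3.335  0.06   8.022] M [0.012 0.608 0.422] eff6 -0.3701011184602976 open 0.010311210853739278
```

>>> servo_tool(increments=[[[0, 0, 0, 0.04, 6]]])

```text
t: 24.0
tool_pos: [0.5778, -0.1536, 0.21]
tool_rot: [3.119, 0.364, 0.002]
contact_force: [-3.4, 0.1, 8.0]
opening: 0.0103
grip_force: 79.8
```

```bash
python3 tq.py
```

```text
t 24.0 pos [ 0.578 -0.154  0.21 ] yaw_y -76.67224431644007 q6 0.9545049091924042 F [-3.369  0.083  7.967] M [-0.034  0.541  0.498] eff6 -0.35376492887735367 open 0.010314265302445162
```

>>> servo_tool(increments=[[[0, 0, 0, 0.02, 3], [0, 0, 0, 0.02, 3], [5, 0, 0, 0.02, 3], [5, 0, 0, 0.02, 3], [5, 0, 0, 0.02, 3]]])

```text
t: 24.5
tool_pos: [0.5771, -0.153, 0.2067]
tool_rot: [-3.128, -0.287, 0.001]
contact_force: [-0.6, 1.1, 0.1]
opening: 0.05
grip_force: 0.0
```

>>> servo_tool(increments=[[[5, 0, 0, 0, 0], [5, 0, 0, -3, 0], [5, 0, 0, -7, 0], [5, 0, 0, -10, 0], [5, 0, 0, -10, 0]]])

```text
t: 25.0
tool_pos: [0.5794, -0.154, 0.3139]
tool_rot: [3.124, 0.287, 0.014]
contact_force: [0.7, -0.1, -0.2]
opening: 0.0498
grip_force: 0.0
```

```bash
python3 - <<'E'
from h import *
np.set_printoptions(precision=3,suppress=True)
w=snap('wrist','w8');o=ctrl.get_obs();Rm=R.from_rotvec(o['tool_rot']).as_matrix();print(o['tool_pos'],o['contact_force'])
# bar = dark grey elongated blob: angle and centre in tool frame, z=.206+.007
for im,n in((load('w6'),'before'),(w,'after')):
    g=im['img'].astype(int);m=((g.max(2)-g.min(2)<14)&(g.max(2)<100)&(g.max(2)>45)).astype(np.uint8);m[300:]=0
    nl,lab,st,ce=cv2.connectedComponentsWithStats(m)
    for i in sorted(range(1,nl),key=lambda i:-st[i,4])[:5]:
        ys,xs=np.where(lab==i);r=cv2.minAreaRect(np.c_[xs,ys].astype(np.float32));print(n,st[i,4],r)
E
```

```text
[ 0.578 -0.154  0.311] [ 0.145  0.514 -0.538]
before 563 ((331.6120300292969, 279.432373046875), (72.27163696289062, 32.22603988647461), 53.67317199707031)
before 352 ((192.5, 274.0), (50.0, 19.0), 90.0)
before 270 ((244.95370483398438, 207.02452087402344), (146.0536346435547, 3.514659881591797), 88.65737915039062)
before 232 ((170.4342041015625, 285.5364990234375), (25.29328155517578, 53.66918182373047), 37.77568054199219)
before 177 ((351.1470642089844, 176.91177368164062), (9.45888900756836, 23.040882110595703), 14.03624439239502)
after 1383 ((283.1012268066406, 173.71920776367188), (114.34838104248047, 125.64234924316406), 56.689369201660156)
after 240 ((326.6572265625, 271.2698669433594), (56.733489990234375, 26.096908569335938), 66.61477661132812)
after 236 ((467.50006103515625, 256.5000305175781), (19.79899024963379, 42.42640686035156), 45.0)
after 212 ((181.0044403076172, 272.06640625), (20.31996726989746, 54.649349212646484), 14.620874404907227)
after 29 ((161.05479431152344, 121.02055358886719), (4.096440315246582, 12.172279357910156), 20.556047439575195)
```

```bash
python3 - <<'E'
from h import *
np.set_printoptions(precision=2,suppress=True)
for n in('w6','w8'):
    w=load(n);e=cv2.Canny(cv2.cvtColor(w['img'],cv2.COLOR_RGB2GRAY),30,90)
    L=cv2.HoughLinesP(e,1,np.pi/360,35,minLineLength=50,maxLineGap=10)
    print(n,[tuple(l[0]) for l in L if abs(l[0][0]-l[0][2])<.35*abs(l[0][1]-l[0][3]) and 190<l[0][0]<320 and min(l[0][1],l[0][3])<260])
    c=w['img'][:, :, :]; print([int(x) for x in c[160:162,225:280].mean((0,2))],[int(x) for x in c[250:252,225:280].mean((0,2))])
E
```

```text
w6 [(np.int32(241), np.int32(117), np.int32(243), np.int32(211)), (np.int32(246), np.int32(188), np.int32(247), np.int32(257)), (np.int32(260), np.int32(207), np.int32(260), np.int32(135))]
[170, 169, 169, 170, 168, 170, 169, 170, 169, 169, 168, 170, 169, 171, 169, 166, 155, 122, 90, 89, 98, 106, 110, 111, 115, 113, 117, 119, 120, 122, 122, 121, 121, 118, 116, 118, 127, 130, 131, 130, 126, 129, 127, 129, 135, 150, 178, 208, 224, 229, 229, 229, 229, 229, 229] [115, 113, 118, 120, 124, 126, 126, 123, 121, 122, 123, 122, 124, 123, 118, 120, 121, 123, 121, 108, 89, 81, 89, 100, 108, 110, 111, 111, 114, 115, 113, 116, 116, 115, 117, 113, 112, 116, 123, 126, 125, 125, 124, 123, 123, 121, 123, 124, 127, 129, 125, 123, 125, 122, 119]
w8 [(np.int32(253), np.int32(120), np.int32(262), np.int32(270)), (np.int32(258), np.int32(164), np.int32(265), np.int32(266)), (np.int32(300), np.int32(236), np.int32(300), np.int32(184)), (np.int32(240), np.int32(130), np.int32(245), np.int32(211))]
[235, 236, 236, 236, 236, 236, 237, 237, 236, 222, 193, 151, 124, 114, 109, 108, 108, 110, 119, 123, 127, 129, 126, 125, 123, 123, 121, 122, 116, 115, 106, 93, 84, 90, 103, 112, 108, 102, 95, 91, 90, 88, 90, 85, 91, 99, 113, 126, 136, 146, 154, 159, 161, 162, 160] [127, 126, 125, 127, 130, 132, 130, 129, 129, 132, 131, 128, 126, 126, 126, 126, 126, 129, 129, 130, 128, 129, 128, 123, 120, 120, 122, 120, 122, 122, 120, 120, 119, 119, 116, 111, 101, 87, 94, 116, 126, 126, 125, 125, 127, 128, 130, 131, 129, 126, 121, 120, 121, 121, 123]
```

```bash
python3 -c "
from station import ctrl
print(ctrl.finish_job())"
```

```text
the job is handed in; nothing more can be done
None
```

I handed the job in at about 25 s: the flask lies in the nest, the tray is pushed home, and the screw is turned about 2.8 rad. By the rise in torque I put the spring foot 3.3–4.5 mm in. I did not measure the foot directly, and no verdict came back. The gripper has let go and is clear, and the casts were not touched.

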